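# Uncouple a trailer hitch and hold the tongue raised

### The job

Take the yellow lock clip off the hitch's latch bar and park it astride the narrow aluminium rail of the small rest, fully down and let go. Then pull the blue latch grip sideways, away from the red coupler, against its spring, lift the tongue off the ball and finish with the gripper still holding the tongue up, the red coupler at least 6 cm higher than it sat. Leave the other things on the bench where they are.

Things in the scene. Friction and masses are not known exactly. Their poses are not given: they have to be found in the camera images.
- clip_center (a point): Centre, half-way up, of the yellow lock clip: an inverted U 20 mm (x) x 34 mm (y) x 33 mm high (z up), 40 g. Solid crown = top 16 mm; two legs 17 mm long, 10 mm thick; slot 14 mm wide between them, open along x. This point is 16.5 mm above the feet, 0.5 mm below the crown's underside. Its y faces (34 mm apart) are free to pinch.
- clip: The same clip; origin under its feet, in the middle. At the start it sits astride the latch bar, its x along the bar, in the gap between the blue post and the outer guide, and so blocks the latch. It lifts straight up.
- rail_top (a point): Middle of the top edge of the aluminium rail of the grey rest (fixed), 70 mm above the bench. The rail runs along this point's x, 86 mm long, 9 mm thick (y), 12 mm deep, on two posts over a 100 x 64 x 10 mm base; z up. The clip's slot drops over it; fully down, the clip's centre is 0.5 mm below this point, its x parallel to the rail, either way round.
- stand: Fixed hitch stand with a dark base plate, x from -55 to 55, y from -60 to 330, 12 mm thick; origin on the bench straight under the hitch ball's axis, z up. The steel ball (50 mm, centre 75 mm up) is at the origin; the tongue runs from it along +y to its clevis; the latch bar runs out from it along -x.
- coupler (a point): Centre of the red coupler's top plate (70 x 70 mm), straight above the ball and 108 mm above the bench with the tongue down; a dome rises 9 mm above it. Moves with the tongue. Its wall facing the latch post is at the stand's x = -35 mm.
- latch_grip (a point): Middle of the blue grip of the upright latch post, 12 mm thick (x, the pull direction) x 16 mm (y). Post top 25 mm above this point. Tongue down, latch shut: 100 mm above the bench, at the stand's x = -74, y = 0 mm. Coupler wall 33 mm inward of the post; spring tube and outer guide beside the post reach up only to 37 mm below this point. Axes turn with the tongue; x is the stand's x.
- latch (a joint): Latch travel, m: 0 shut (sprung, bar end under the ball), 0.020 fully open. Opens as the post moves along the stand's -x; spring 4 N shut, 9 N open. The bar clears the ball from 0.015 on; only while it is held so can the tongue rise off the ball. With the clip in place it moves 4 mm at most. Let go, it springs shut.
- tongue (a joint): Tongue angle about its hinge, rad: 0 down on the ball, grows as the coupler end rises, stop at 0.55. Coupler 280 mm from the hinge: 60 mm of lift is about 0.22 rad. It falls when let go; lifting by the latch post takes about 4 to 6 N.
- tongue_hinge (a point): Middle of the tongue's fixed hinge bolt: stand's x = 0, y = +280 mm, 92 mm above the bench. The hinge axis is the stand's x.
- padlock_0: Bystander to be left alone: brass padlock, 72 x 47 x 20 mm, loose on the bench; origin at the centre of its underside.
- keys_1: Bystander to be left alone: bunch of keys, 101 x 122 x 8 mm, loose on the bench; origin at the centre of its underside.
- tape_measure: Bystander to be left alone: yellow tape measure, 36 x 72 x 59 mm, loose on the bench; origin at the centre of its underside.
- lock_cylinder_1: Bystander to be left alone: steel lock cylinder standing upright, 35 x 35 x 64 mm, loose on the bench; origin at the centre of its underside.

How it is judged:
On the way, in this order (a step that is already met when the one before it is completed fails the run):
1. the clip is off the latch bar and stands astride the rail, fully down, upright and let go (x of clip_center in the frame of rail_top between -0.03 and 0.03 m and y of clip_center in the frame of rail_top between -0.006 and 0.006 m and z of clip_center in the frame of rail_top between -0.004 and 0.003 m and angle between clip_center's own z axis and vertical below 0.12 rad and contact force between the fingers and clip below 0.1 N), for 0.2 s.
2. the latch is pulled open while the tongue is still down (value of joint latch above 0.014 m and value of joint tongue below 0.06 rad and contact force between the fingers and latch above 1 N), for 0.05 s.
3. the coupler is lifted 6 cm off its seat by the gripper (height (world z) of coupler above 0.168 m and contact force between the fingers and tongue above 1 N), for 0.2 s.
At the end, for the whole second after the job is handed in: The fingers hold the tongue (over 1 N, nothing else propping it) at rest, coupler top at least 168 mm above the bench; the clip is let go astride the rail, within 30 mm along and 6 mm across of its middle, upright within 0.12 rad, fully down (centre -4 to +3 mm from the rail top) (all of step 1 and all of step 3 and velocity of joint tongue between -0.08 and 0.08 rad/s and contact force between each of clip, padlock_0, keys_1, tape_measure, lock_cylinder_1 and tongue below 0.1 N); the arm keeps its last pose, push and grip.
It fails at once if another thing on the bench is shifted by more than 3 cm (distance of any of padlock_0, keys_1, tape_measure, lock_cylinder_1 from where it was at the start of the episode above 0.03 m).
It also fails if it takes over 51 s, if anything falls off the work surface, if the arm or the gripper's body presses on something with over 40 N, if the wrist force passes 120 N, or if a joint passes its speed limit or range.

### The arm

A 6-joint arm with a two-finger parallel gripper is mounted at the origin on a cart in front of the work surface, level with it; the furniture and walls round the work are solid. World frame = base frame: x ahead of the robot, y to its left, z up, the work surface at z = 0. Lengths are in m, angles in rad, forces in N, time in s.
With the tool pointing down it reaches from about 0.375 to 0.9 m from the base axis. Payload 3.1 kg.
Tool frame: the origin (TCP) lies where the fingers leave the gripper's body, on its centre line; the fingertips stand 73 mm ahead of it and the grasp point (between the pads) lies 54 mm ahead of it; z points along the fingers, y is the line along which they close (so a half turn about z gives the same grasp; the last joint's range is limited). The gripper opens to 85 mm and grips with 20 to 120 N. Pads are 22 mm wide; open, the fingers measure 114 mm over their backs; the gripper's body (76 mm by 85 mm) begins 54 mm behind the grasp point. The pads swing forward as they close: fully open they stand 13 mm farther back than shut.
Start: joints at [1.155, 0.527, 1.433, -0, 1.181, -0.178], TCP at [0.147, 0.607, 0.304] pointing down, gripper open.
Joint ranges: [-3.08, 3.08], [-0.75, 2.2], [0.22, 2.44], [-1.43, 4.57], [0, 2.65], [-2.85, 2.85]. Speed limits (rad/s): [2.79, 2.79, 3.14, 3.14, 3.14, 3.14].

### API

Orientations are given as a unit quaternion [x, y, z, w].
In Python, from station import manip gives the robot as it stands.
- The arm moves only by the tool step_arm, never from a script. Its argument "moves" is one flat list of numbers, 5 for each row, row after row: the opening, from 0 (shut) to 1 (fully open), then the shift along the world's x, y, z scaled (see below), then the turn about the world's z scaled (see below). In form: [fingers, x, y, z, yaw, fingers, x, y, z, yaw, ...]. A call has 1 to 12 rows; each row is the pose to reach, as a shift and turn from the pose commanded when the call began, turning the shorter way round; what a row does not reach only later rows make up. The controller multiplies each number of a shift by 200 mm and each number of a turn by pi rad. A row lasts 1/8 s, in which the tool goes at most 62.5 mm and 10.7 degrees, less where a joint would pass 70% of its speed; a pose out of reach is approached as far as the arm can. A call with a number of a shift or a turn outside -1 to 1 is refused whole. A call with a gripper value outside its range is refused whole. The fingers move at their own pace and stop on an object; "grip_force" is the grip in N (left out, the last holds). Time passes only in rows, so rows that repeat a pose let the fingers close. It gives the time, the measured TCP pose, the force, the opening and the grip force at its end, in the units of the state.
- manip.sense(): the state, without advancing time (a new reading comes with each control period).
- manip.snapshot(name): name is "scene" or "top"; returns a dict with "color" (400x640x3 uint8, blue, green, red), "z_map" (400x640 float32, m along the optical axis (not along the pixel's ray), 0 where there is no reading), "fovy" (degrees; the focal length in pixels is half the picture's height over the tangent of half this angle, whatever the lens; pixels are square), "cx", "cy" (the principal point, pixels), "k1" (the pictures are not rectified: a ray, as slopes to the right and down, at radius r is drawn at 1 + k1 r^2 times it, then the intrinsics apply), "R" (3x3) and "t" (3): a world point X has camera coordinates R X + t. Camera axes: x right, y down, z forward; pixel columns grow to the right and rows downward; lengths in m; the calibration is good to about 2 mm. A picture is of the moment at which its call begins.
- manip.sign_off(): hands the job in; it is judged then, once.
The state is a dict: "t": time; "q": joint angles; "qd": joint speeds; "tau": joint torques, N m; "tcp_pos": TCP position; "tool_rot": TCP orientation; "force": force on the tool from outside, world axes, zero at the start; "ft_torque": the same for the moment, N m; "finger_gap": opening from 0.0 (shut) to 1.0 (fully open); "gripper_force": force on a finger pad.
Only numpy, scipy, OpenCV 4.12 (cv2) and the standard library are available. Lean on these libraries where they do the work, as an engineer would, in place of code of your own. Each camera call takes 0.05 s, during which the arm holds its last target. There are 200 camera calls.

## Working session

There is one attempt and no reset: what is moved stays moved. The work goes in short steps, Python scripts to look and compute and a tool call to move; the robot and the scene stay as the last step left them, time stands still between calls to the robot, and variables do not carry over. Pictures are saved under pics/ and viewed, at most 10 in all, crops included, and the job is handed in when it is done.

Besides the shell and the picture viewer there is one more tool, called after "Emit:" as name(argument=value, ...) on one line, values as JSON. step_arm: Moves the arm, as the interface text tells. Its arguments: {"type":"object","properties":{"moves":{"type":"array","items":{"type":"number"}},"grip_force":{"type":"number"}},"required":["moves"]}

```bash
mkdir -p pics; cat > h.py <<'E'
import numpy as np,cv2
from station import manip
def snap(n):
    s=manip.snapshot(n); np.save(f'/tmp/{n}.npy',s,allow_pickle=True); return s
def load(n): return np.load(f'/tmp/{n}.npy',allow_pickle=True).item()
def cloud(s):
    h,w=s['z_map'].shape; f=h/2/np.tan(np.radians(s['fovy'])/2)
    K=np.array([[f,0,s['cx']],[0,f,s['cy']],[0,0,1.]])
    u,v=np.meshgrid(np.arange(w),np.arange(h))
    p=cv2.undistortPoints(np.stack([u,v],-1).reshape(-1,1,2).astype(np.float64),K,np.array([s['k1'],0,0,0.])).reshape(h,w,2)
    z=s['z_map'].astype(float); P=np.dstack([p*z[...,None],z])
    return (P-s['t'])@s['R']
E
python3 - <<'E'
from h import *
for n in('top','scene'):
    s=snap(n); cv2.imwrite(f'pics/{n}0.png',s['color']); print(n,s['fovy'],s['k1'],-s['R'].T@s['t'])
print(manip.sense())
E
```

```text
top 46.4177502732832 -0.13430116438562126 [0.26111335 0.04234707 1.45910557]
scene 43.01454573534073 0.0163403640207321 [0.19709027 0.75916195 1.25968455]
{'t': 0.1, 'q': array([ 1.15450730e+00,  5.28361094e-01,  1.43380584e+00, -2.30932805e-05,
        1.18143605e+00, -1.78487083e-01]), 'qd': array([ 0.00096731, -0.00241441, -0.00289507,  0.00061055, -0.0013365 ,
        0.00040816]), 'tau': array([-3.57013660e-04, -4.43304527e+01, -1.78585446e+01, -2.43042095e-04,
        3.93064329e-03, -5.97894385e-06]), 'tcp_pos': array([0.14698107, 0.60692921, 0.30302872]), 'tool_rot': array([ 1.18616591e-01,  9.92939623e-01, -9.64173243e-04, -2.84328396e-04]), 'force': array([-0.22689165,  0.35269821,  0.552117  ]), 'ft_torque': array([ 0.00669785,  0.02698496, -0.0021414 ]), 'gripper_force': 0.0, 'finger_gap': 1.0029469566027212}
```

View pics/top0.png

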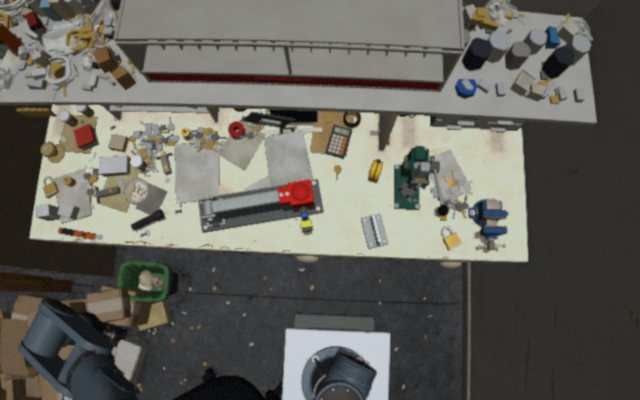

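View pics/scene0.png

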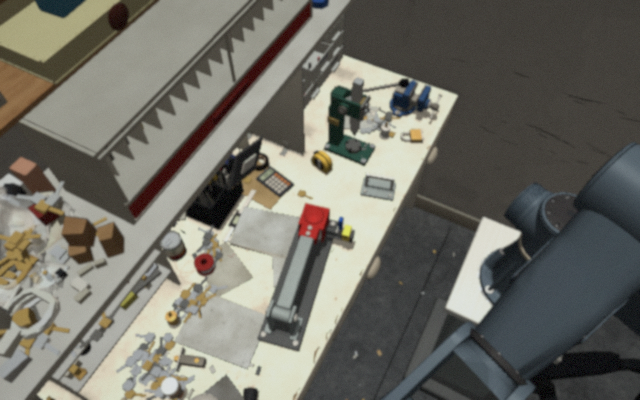

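The top view shows the coupler at about (297,195), the blue post at (305,214), the clip at (306,225) and the rest at (374,231). The scene view shows them at (314,222), (338,222), (347,234) and (378,187). Next I'll enlarge these areas and measure.

```bash
python3 - <<'E'
from h import *
ims=[]
for n,(u0,v0,w,h) in dict(top=(190,170,210,90),scene=(255,160,160,190)).items():
    s=load(n);P=cloud(s);c=s['color'];hsv=cv2.cvtColor(c,cv2.COLOR_BGR2HSV)
    if n=='top': cv2.imwrite('pics/topc.png',cv2.resize(c[v0:v0+h,u0:u0+w],None,fx=3.8,fy=3.8,interpolation=cv2.INTER_CUBIC))
    m0=np.zeros(c.shape[:2],bool);m0[v0:v0+h,u0:u0+w]=1
    for nm,lo,hi in(('yellow',(20,120,80),(35,255,255)),('blue',(100,120,40),(130,255,255)),('red',(0,150,80),(8,255,255))):
        m=m0&(cv2.inRange(hsv,lo,hi)>0)&(P[...,2]>.03)&(P[...,2]<.2)
        p=P[m]; 
        if not len(p): print(n,nm,'none');continue
        zt=np.percentile(p[:,2],90); t=p[p[:,2]>zt-.008]
        r=cv2.minAreaRect((t[:,:2]*1000).astype(np.float32))
        print(n,nm,m.sum(),'ztop',zt.round(4),'mean',t.mean(0).round(4),'rect',np.round(r[0],1),np.round(r[1],1),round(r[2],1))
    # rest / tongue: heights
    X=P[m0]
    q=X[(X[:,2]>.055)&(X[:,2]<.085)&(X[:,1]<(-.02))]
    if len(q):
        r=cv2.minAreaRect((q[:,:2]*1000).astype(np.float32)); print(n,'rail',len(q),q.mean(0).round(4),np.round(r[0],1),np.round(r[1],1),round(r[2],1))
    b=X[(X[:,2]>.006)&(X[:,2]<.015)&(X[:,1]<.0)]
    if len(b):
        r=cv2.minAreaRect((b[:,:2]*1000).astype(np.float32)); print(n,'base',len(b),np.round(r[0],1),np.round(r[1],1),round(r[2],1))
for pt in((297,195),(306,225),(374,231),(260,204),(376,170),(450,238),(443,211),(300,20),(300,95),(250,215),(290,211)):
    print(pt,cloud(load('top'))[pt[1],pt[0]].round(3)) if 0 else None
P=cloud(load('top'))
for pt in((297,195),(306,225),(374,231),(220,209),(376,170),(450,238),(443,211),(300,20),(300,95),(384,130)):
    print(pt,P[pt[1],pt[0]].round(3))
E
```

```text
top yellow 162 ztop 0.0789 mean [0.4625 0.1093 0.0768] rect [463.9 109.3] [20.7 30.1] 11.1
top blue 29 ztop 0.128 mean [0.4815 0.1138 0.1257] rect [481.5 114.5] [ 9.1 14.7] 1.9
top red 649 ztop 0.1173 mean [0.5503 0.136  0.1135] rect [548.4 142.5] [66.1 96.9] 13.1
top rail 136 [ 0.5027 -0.1014  0.0674] [ 530.2 -100.6] [225.7  28.8] 1.2
top base 741 [518.9 -91.6] [276.1 178.5] 0.8
scene yellow 157 ztop 0.0771 mean [0.4614 0.112  0.0751] rect [462.5 111. ] [19.9 33.2] 10.3
scene blue 20 ztop 0.1286 mean [0.4784 0.1167 0.1269] rect [478.1 116.5] [ 5.6 10.1] 10.0
scene red 660 ztop 0.1166 mean [0.548  0.1382 0.1129] rect [546.1 146.9] [65.2 95.8] 12.3
scene rail 149 [ 0.4642 -0.1008  0.0677] [528.2 -92.9] [225.9  24.7] 7.6
scene base 832 [567.8 -48.4] [471.3 214.5] 27.3
(297, 195) [0.541 0.137 0.115]
(306, 225) [0.458 0.108 0.078]
(374, 231) [ 0.457 -0.102  0.016]
(220, 209) [0.491 0.365 0.103]
(376, 170) [ 0.642 -0.1    0.06 ]
(450, 238) [ 0.443 -0.341  0.018]
(443, 211) [ 0.473 -0.244  0.317]
(300, 20) [0.779 0.113 0.654]
(300, 95) [0.712 0.12  0.444]
(384, 130) [ 0.739 -0.112  0.155]
```

View pics/topc.png

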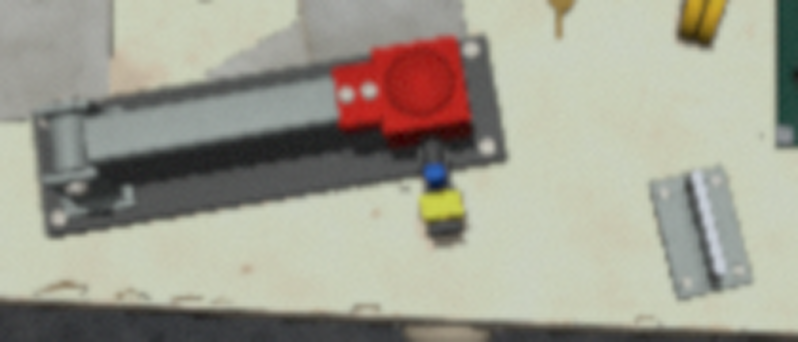

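The crop shows the stand tilted about 10°, the yellow clip at crop (442,206), the blue post top at (435,174), the dome at (420,85), and the rail running (697,172)-(718,285).

```bash
python3 - <<'E'
from h import *
def rect(p): 
    r=cv2.minAreaRect((p[:,:2]*1000).astype(np.float32)); return np.round(r[0],1),np.round(r[1],1),round(r[2],1)
for n in('top','scene'):
    s=load(n);P=cloud(s).reshape(-1,3);c=s['color'].reshape(-1,3).astype(int)
    x,y,z=P.T
    m=(z>.058)&(z<.078)&(x>.38)&(x<.54)&(y>-.17)&(y<-.06);q=P[m]
    d=np.linalg.svd(q[:,:2]-q[:,:2].mean(0))[2][0]
    pr=(q[:,:2]-q[:,:2].mean(0))@d; mid=q[:,:2].mean(0)+d*(pr.max()+pr.min())/2
    print(n,'rail',m.sum(),q.mean(0).round(4),'z',np.percentile(q[:,2],[10,50,90]).round(4),rect(q),'dir',np.degrees(np.arctan(d[1]/d[0])).round(2),'mid',mid.round(4),np.ptp(pr))
    m=(z>.005)&(z<.016)&(x>.38)&(x<.54)&(y>-.18)&(y<-.04);print(' base',m.sum(),rect(P[m]))
    red=(c[:,2]>2*c[:,1])&(c[:,2]>90)
    m=red&(z>.102)&(z<.122)&(x>.48)&(x<.62)&(y>.08)&(y<.175); print(' plate',rect(P[m]))
    m=red&(z>.111)&(z<.122)&(x>.48)&(x<.62)&(y>.08)&(y<.18); print(' dome',m.sum(),P[m].mean(0).round(4),rect(P[m]))
    m=(z>.004)&(z<.018)&(x>.38)&(x<.66)&(y>.04)&(y<.5)&(c.sum(1)<300);print(' stand',rect(P[m]))
    m=(abs(z)<.004)&(x>.35)&(x<.6)&(abs(y)<.1); print(' bench z',m.sum(),z[m].mean().round(4))
    m=(z>.15)&(x>.3)&(x<.7)&(y>-.35)&(y<.4)&(z<1); print(' tall near',m.sum(),P[m].min(0) if m.any() else '')
E
```

```text
top rail 96 [ 0.4585 -0.1018  0.0705] z [0.0654 0.0711 0.0752] (array([ 459.1, -102.1]), array([85.8,  9.3]), 15.0) dir 15.67 mid [ 0.459  -0.1017] 0.08582177639119537
 base 638 (array([ 460.1, -109.8]), array([139., 159.]), 89.6)
 plate (array([550.4, 137.2]), array([66.9, 86.3]), 12.0)
 dome 287 [0.5515 0.1331 0.1148] (array([549.2, 138.6]), array([62.8, 86.3]), 10.3)
 stand (array([504.9, 256.5]), array([159.3, 387. ]), 7.0)
 bench z 2829 0.0005
 tall near 5040 [ 0.46405454 -0.34963429  0.15042132]
scene rail 141 [ 0.4585 -0.1014  0.0681] z [0.0616 0.0686 0.0734] (array([ 458.3, -103. ]), array([85.5, 15.1]), 17.4) dir 16.32 mid [ 0.4579 -0.1016] 0.08548479917898719
 base 617 (array([ 459.5, -109.6]), array([139.4, 158.4]), 89.8)
 plate (array([548.5, 137.8]), array([67.1, 83.9]), 12.1)
 dome 281 [0.5503 0.1316 0.1147] (array([546.5, 141.8]), array([63.9, 84. ]), 12.9)
 stand (array([502.9, 257.8]), array([152.8, 389.1]), 10.1)
 bench z 2639 0.0006
 tall near 5428 [ 0.46372587 -0.34624384  0.15007018]
```

Emit:
step_arm(moves=[1,0.6,-0.95,-0.1,0.14,1,0.6,-0.95,-0.1,0.14,1,0.6,-0.95,-0.1,0.14,1,0.6,-0.95,-0.1,0.14,1,0.6,-0.95,-0.1,0.14], grip_force=40)

```text
t: 0.72
tcp_pos: [0.2681, 0.4151, 0.2834]
tool_rot: [-0.099, 0.995, -0.001, -0.001]
force: [1.4, 0.2, 0.0]
finger_gap: 1.003
gripper_force: 0.0
```

Emit:
step_arm(moves=[1,0.6,-0.95,-0.1,0,1,0.6,-0.95,-0.1,0,1,0.6,-0.95,-0.1,0,1,0.6,-0.95,-0.1,0,1,0.6,-0.95,-0.1,0])

```text
t: 1.35
tcp_pos: [0.3888, 0.2266, 0.2638]
tool_rot: [-0.099, 0.995, 0.0, 0.0]
force: [-0.4, 0.7, -0.3]
finger_gap: 0.998
gripper_force: 0.0
```

Emit:
step_arm(moves=[1,0.38,-0.58,-0.2,0,1,0.38,-0.58,-0.2,0,1,0.38,-0.58,-0.2,0,1,0.38,-0.58,-0.2,0,1,0.38,-0.58,-0.2,0])

```text
t: 1.98
tcp_pos: [0.462, 0.113, 0.2241]
tool_rot: [-0.102, 0.995, 0.0, -0.001]
force: [-0.4, 0.2, -0.3]
finger_gap: 1.001
gripper_force: 0.0
```

Emit:
step_arm(moves=[1,0,0,-0.3,0,1,0,0,-0.46,0,1,0,0,-0.46,0,0.2,0,0,-0.46,0,0.2,0,0,-0.46,0,0.2,0,0,-0.46,0,0.2,0,0,-0.46,0,0.2,0,0,-0.46,0,0.2,0,0,-0.46,0])

```text
t: 3.1
tcp_pos: [0.4638, 0.1115, 0.1333]
tool_rot: [-0.101, 0.995, 0.0, 0.001]
force: [-0.6, 0.4, 6.8]
finger_gap: 0.383
gripper_force: 42.6
```

Emit:
step_arm(moves=[0.2,0,0,0.1,0,0.2,0,0,0.25,0,0.2,0,0,0.4,0,0.2,0,0,0.5,0,0.2,0,0,0.5,0])

```text
t: 3.72
tcp_pos: [0.464, 0.1114, 0.2337]
tool_rot: [-0.101, 0.995, -0.0, 0.002]
force: [0.6, 0.0, -0.4]
finger_gap: 0.388
gripper_force: 41.7
```

```bash
python3 - <<'E'
from h import *
print(manip.sense()['tcp_pos'],manip.sense()['force'],manip.sense()['finger_gap'])
a=[]
for n in('top','scene'):
    s=snap(n);P=cloud(s);c=s['color']
    hsv=cv2.cvtColor(c,cv2.COLOR_BGR2HSV)
    m=(cv2.inRange(hsv,(20,120,60),(35,255,255))>0)&(abs(P[...,0]-.46)<.06)&(abs(P[...,1]-.11)<.06)
    print(n,m.sum(),P[m].min(0),P[m].max(0),P[m].mean(0)) if m.any() else print(n,'no yellow')
    o=(255,150) if n=='scene' else (240,160)
    a.append(cv2.resize(c[o[1]:o[1]+110,o[0]:o[0]+130],(520,440),interpolation=cv2.INTER_CUBIC))
cv2.imwrite('pics/lift.png',cv2.resize(np.hstack(a),(800,338)))
E
```

```text
[0.46399457 0.1113608  0.23365789] [ 0.64229041  0.03957709 -0.41467931] 0.3877006440478231
top no yellow
scene 12 [0.44651616 0.12808307 0.21158738] [0.49761843 0.16841203 0.44507679] [0.48782024 0.16293707 0.41733594]
```

View pics/lift.png

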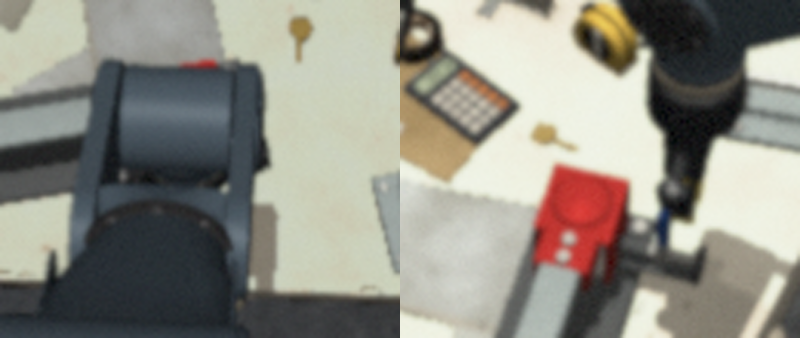

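The bar in the right view is bare around (690,260), and the fingers hold 33 mm, so the clip is in the gripper.

Emit:
step_arm(moves=[0.2,-0.02,-0.3,0,0.022,0.2,-0.02,-0.6,0,0.022,0.2,-0.025,-0.9,0,0.022,0.2,-0.025,-1,0,0.022,0.2,-0.025,-1,0,0.022,0.2,-0.025,-1,0,0.022])

```text
t: 4.58
tcp_pos: [0.4575, -0.0876, 0.2311]
tool_rot: [-0.135, 0.991, 0.001, -0.001]
force: [-0.1, 0.1, -1.1]
finger_gap: 0.385
gripper_force: 41.7
```

```bash
python3 - <<'E'
from h import *
s=manip.sense();print(s['tcp_pos'],s['tool_rot'],s['force'],s['finger_gap'])
a=[]
for n in('top','scene'):
    s=snap(n);P=cloud(s);c=s['color']
    hsv=cv2.cvtColor(c,cv2.COLOR_BGR2HSV)
    m=(cv2.inRange(hsv,(18,100,40),(38,255,255))>0)&(abs(P[...,0]-.46)<.06)&(abs(P[...,1]+.09)<.06)&(P[...,2]>.1)&(P[...,2]<.25)
    print(n,m.sum(),P[m].min(0),P[m].max(0),np.median(P[m],0)) if m.any() else print(n,'no yellow')
cv2.imwrite('pics/over.png',cv2.resize(c[110:230,310:470],(800,600),interpolation=cv2.INTER_CUBIC))
E
```

```text
[ 0.45746369 -0.08759166  0.23113633] [-1.35271059e-01  9.90807762e-01  8.47720569e-04 -1.00000288e-03] [-0.14766349  0.11552523 -1.09421442] 0.3854650589554881
top no yellow
scene 6 [ 0.44623519 -0.07640733  0.14887065] [ 0.45403805 -0.06173535  0.17085056] [ 0.449167   -0.07125696  0.1519636 ]
```

View pics/over.png

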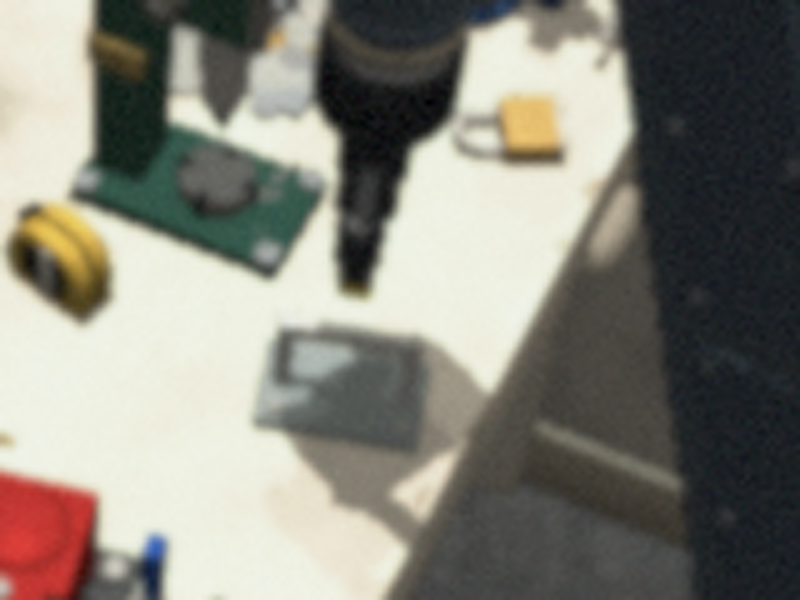

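The yellow feet show just below the fingertips at (357,290), above the rail. I'll descend in stages.

Emit:
step_arm(moves=[0.2,0.005,-0.07,0,0,0.2,0.005,-0.07,-0.2,0,0.2,0.005,-0.07,-0.3,0,0.2,0.005,-0.07,-0.35,0,0.2,0.005,-0.07,-0.38,0,0.2,0.005,-0.07,-0.38,0])

```text
t: 5.42
tcp_pos: [0.4594, -0.1027, 0.156]
tool_rot: [-0.135, 0.991, -0.0, 0.0]
force: [0.4, 0.3, 0.2]
finger_gap: 0.383
gripper_force: 41.7
```

Emit:
step_arm(moves=[0.2,0,0,-0.015,0,0.2,0,0,-0.03,0,0.2,0,0,-0.045,0,0.2,0,0,-0.045,0])

```text
t: 5.92
tcp_pos: [0.4591, -0.1026, 0.1468]
tool_rot: [-0.135, 0.991, 0.0, -0.0]
force: [-0.7, -0.0, 0.1]
finger_gap: 0.381
gripper_force: 41.7
```

Emit:
step_arm(moves=[0.2,0,0.004,-0.01,0,0.2,0,0.004,-0.02,0,0.2,0,0.004,-0.025,0,0.2,0,0.004,-0.025,0])

```text
t: 6.42
tcp_pos: [0.4592, -0.1017, 0.1443]
tool_rot: [-0.135, 0.991, -0.0, 0.001]
force: [-3.9, 1.3, 24.1]
finger_gap: 0.383
gripper_force: 44.5
```

```bash
python3 - <<'E'
from h import *
s=snap('scene');c=s['color']
cv2.imwrite('pics/over2.png',cv2.resize(c[150:210,350:430],(800,600),interpolation=cv2.INTER_CUBIC))
E
```

```text
(no output)
```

View pics/over2.png

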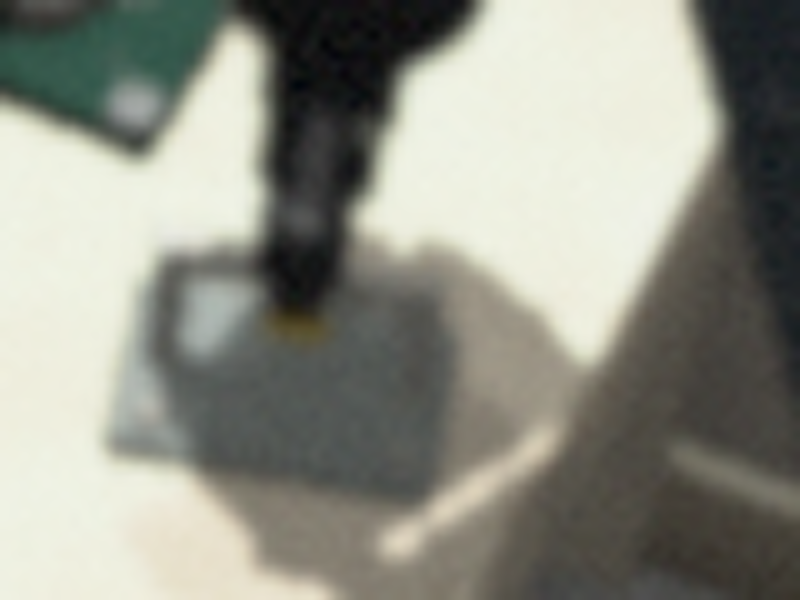

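The force rises only at TCP z 0.144, well below where the feet would touch the rail top, so the clip should be seated. I'll relieve the load, release and rise.

Emit:
step_arm(moves=[0.2,0,0,0.01,0,0.7,0,0,0.01,0,0.8,0,0,0.01,0,0.8,0,0,0.01,0,0.8,0,0,0.01,0,0.8,0,0,0.25,0,0.8,0,0,0.5,0,0.8,0,0.3,0.5,0,0.8,0,0.6,0.5,0,0.8,0,0.8,0.5,0,0.8,0,0.8,0.5,0,0.8,0,0.8,0.5,0])

```text
t: 7.98
tcp_pos: [0.4592, 0.058, 0.2418]
tool_rot: [-0.135, 0.991, -0.0, -0.0]
force: [0.0, -0.6, -0.8]
finger_gap: 0.8
gripper_force: 0.0
```

```bash
python3 - <<'E'
from h import *
a=[]
for n in('top','scene'):
    s=snap(n);P=cloud(s);c=s['color']
    hsv=cv2.cvtColor(c,cv2.COLOR_BGR2HSV)
    m=(cv2.inRange(hsv,(18,100,60),(38,255,255))>0)&(abs(P[...,0]-.46)<.06)&(abs(P[...,1]+.1)<.06)&(P[...,2]>.02)&(P[...,2]<.25)
    if m.any():
        p=P[m];t=p[p[:,2]>np.percentile(p[:,2],90)-.008];r=cv2.minAreaRect((t[:,:2]*1000).astype(np.float32))
        print(n,m.sum(),'z',np.percentile(p[:,2],[5,50,90,98]),t.mean(0),r)
cv2.imwrite('pics/placed.png',cv2.resize(c[150:210,340:420],(640,480),interpolation=cv2.INTER_CUBIC))
E
```

```text
top 80 z [0.07257309 0.08646241 0.08973809 0.09178143] [ 0.45787825 -0.10206157  0.08698187] ((458.1601257324219, -102.26741027832031), (18.973024368286133, 33.572452545166016), 12.113524436950684)
scene 78 z [0.06263447 0.0851599  0.08925867 0.09107926] [ 0.45648387 -0.09973476  0.08680907] ((456.7107238769531, -101.43646240234375), (16.49352264404297, 32.66419219970703), 16.59537696838379)
```

View pics/placed.png

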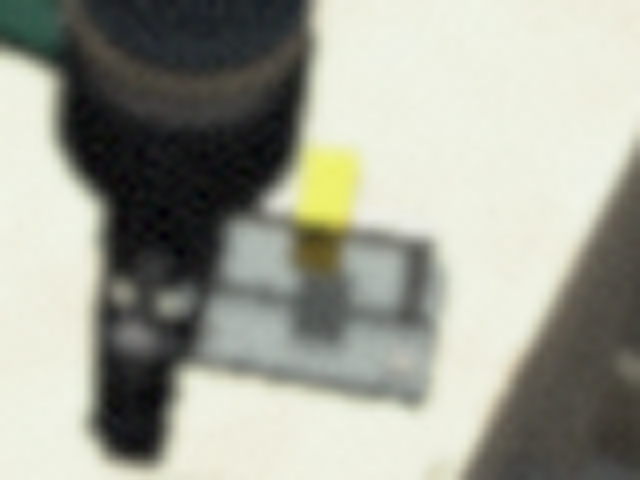

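The clip sits on the rail. Its crown is at z about 0.0865 (expected 0.086) and it is centred at (0.458,-0.102). Now the latch.

Emit:
step_arm(moves=[0.45,0,0.1,0,-0.52,0.45,0.05,0.2,0,-0.52,0.45,0.1,0.285,0,-0.52,0.45,0.1,0.285,0,-0.52,0.45,0.1,0.285,0,-0.52,0.45,0.1,0.285,0,-0.52,0.45,0.1,0.285,0,-0.52,0.45,0.1,0.285,0,-0.52,0.45,0.1,0.285,0,-0.52,0.45,0.1,0.285,0,-0.52])

```text
t: 9.32
tcp_pos: [0.4795, 0.114, 0.2418]
tool_rot: [0.63, 0.777, -0.0, -0.0]
force: [0.0, -0.8, 0.4]
finger_gap: 0.453
gripper_force: 0.0
```

```bash
python3 - <<'E'
from h import *
print(manip.sense()['tcp_pos'],manip.sense()['tool_rot'],manip.sense()['finger_gap'])
s=snap('scene');P=cloud(s);c=s['color'];hsv=cv2.cvtColor(c,cv2.COLOR_BGR2HSV)
m=(cv2.inRange(hsv,(100,120,40),(130,255,255))>0)&(abs(P[...,0]-.48)<.05)&(abs(P[...,1]-.115)<.04)&(P[...,2]<.14)
print(m.sum(),P[m].mean(0) if m.any() else '')
cv2.imwrite('pics/post.png',cv2.resize(c[170:260,290:410],(800,600),interpolation=cv2.INTER_CUBIC))
E
```

```text
[0.47951619 0.11395545 0.24179556] [ 6.30012780e-01  7.76584758e-01 -9.67242100e-05 -2.71523860e-05] 0.4527676141364711
15 [0.47806031 0.11847571 0.11095267]
```

View pics/post.png

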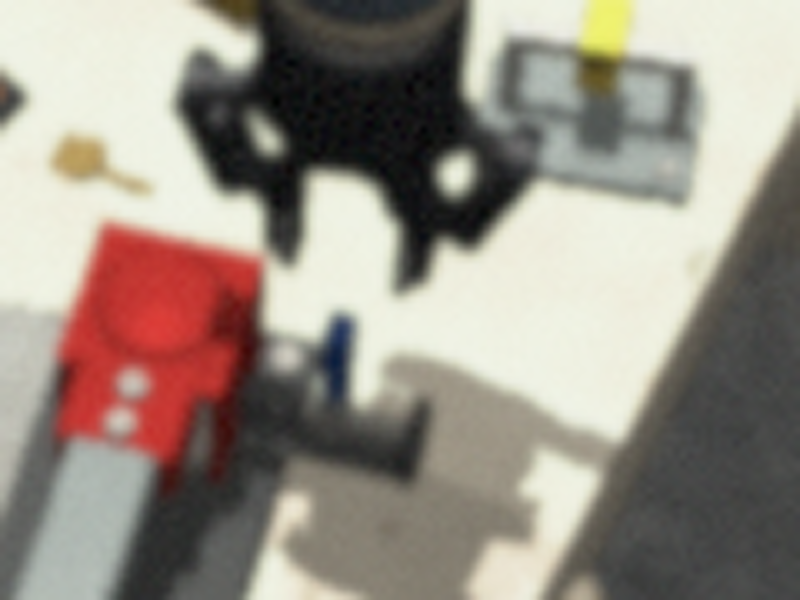

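The open fingers straddle the blue post at (340,350), with the inner finger clear of the coupler. The clip is on the rail at (605,60). I'll descend and close.

Emit:
step_arm(moves=[0.42,-0.002,0.008,-0.15,0,0.42,-0.002,0.008,-0.28,0,0.42,-0.002,0.008,-0.36,0,0.42,-0.002,0.008,-0.41,0,0.42,-0.002,0.008,-0.41,0])

```text
t: 10.0
tcp_pos: [0.4787, 0.1165, 0.1594]
tool_rot: [0.63, 0.777, -0.0, -0.0]
force: [0.2, -0.4, 0.6]
finger_gap: 0.419
gripper_force: 0.0
```

Emit:
step_arm(moves=[0,0,0,0,0,0,0,0,0,0,0,0,0,0,0,0,0,0,0,0], grip_force=60)

```text
t: 10.5
tcp_pos: [0.4803, 0.1169, 0.1606]
tool_rot: [0.63, 0.777, 0.001, 0.002]
force: [4.6, 1.1, 1.7]
finger_gap: 0.134
gripper_force: 59.8
```

Emit:
step_arm(moves=[0,-0.03,-0.007,0,0,0,-0.06,-0.013,0,0,0,-0.085,-0.018,0,0,0,-0.085,-0.018,0,0])

```text
t: 11.0
tcp_pos: [0.4643, 0.1135, 0.1607]
tool_rot: [0.63, 0.777, 0.003, 0.003]
force: [6.3, 3.8, -1.0]
finger_gap: 0.131
gripper_force: 59.4
```

Emit:
step_arm(moves=[0,-0.01,-0.002,0,0,0,-0.01,-0.002,0,0])

```text
t: 11.25
tcp_pos: [0.4628, 0.1131, 0.1607]
tool_rot: [0.63, 0.777, 0.003, 0.003]
force: [6.4, 3.1, -1.3]
finger_gap: 0.132
gripper_force: 59.3
```

Emit:
step_arm(moves=[0,0,0.003,0.04,0,0,-0.001,0.007,0.08,0,0,-0.002,0.012,0.125,0,0,-0.004,0.018,0.165,0,0,-0.006,0.026,0.21,0,0,-0.007,0.034,0.25,0,0,-0.01,0.044,0.29,0,0,-0.012,0.055,0.33,0,0,-0.014,0.068,0.37,0,0,-0.015,0.071,0.38,0,0,-0.015,0.071,0.38,0,0,-0.015,0.071,0.38,0])

```text
t: 12.75
tcp_pos: [0.4595, 0.1267, 0.236]
tool_rot: [0.629, 0.777, 0.002, 0.003]
force: [8.5, 1.0, -6.8]
finger_gap: 0.132
gripper_force: 58.4
```

```bash
python3 - <<'E'
from h import *
print(manip.sense())
for n in('top','scene'):
    s=snap(n);P=cloud(s);c=s['color'].astype(int)
    red=(c[...,2]>2*c[...,1])&(c[...,2]>90)&(abs(P[...,0]-.55)<.07)&(abs(P[...,1]-.14)<.08)
    print(n,red.sum(),np.percentile(P[red][:,2],[5,50,95]))
cv2.imwrite('pics/up.png',cv2.resize(s['color'][130:310,250:450],(660,594),interpolation=cv2.INTER_CUBIC))
E
```

```text
{'t': 12.75, 'q': array([ 3.46177454e-02,  4.35224834e-01,  1.87052505e+00, -1.51224023e-03,
        8.28683028e-01, -1.73652610e-01]), 'qd': array([-0.00072806, -0.00097786, -0.00064638,  0.00069329, -0.00032246,
       -0.00171446]), 'tau': array([  0.43989281, -36.77902579,  -8.23261231,   0.26620271,
         2.36479528,   0.0838989 ]), 'tcp_pos': array([0.45948014, 0.12672914, 0.23598781]), 'tool_rot': array([0.62937497, 0.77709331, 0.00192754, 0.003068  ]), 'force': array([ 8.49251376,  0.95188163, -6.75299186]), 'ft_torque': array([-0.35962321, -1.35921828,  0.03634563]), 'gripper_force': 58.35041284561157, 'finger_gap': 0.13234378646794123}
top 172 [0.17583081 0.18951251 0.19575494]
scene 820 [0.16508045 0.18230702 0.19411964]
```

View pics/up.png

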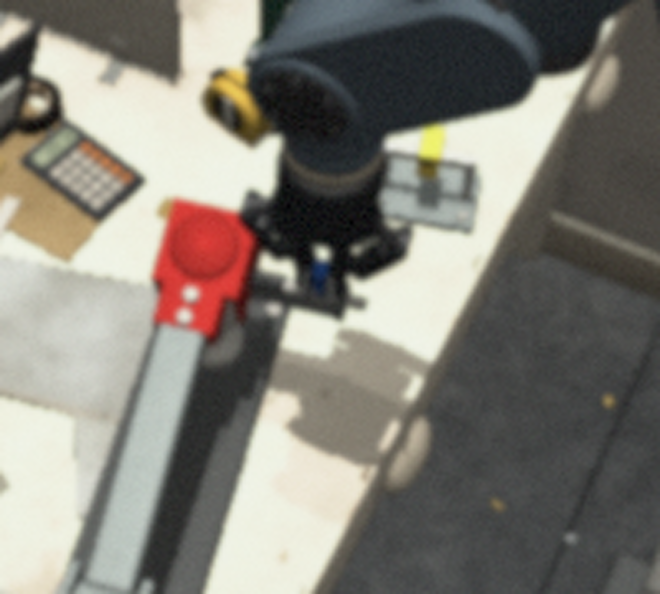

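The tongue is up at about 0.18 m with the post gripped at (320,270), and the clip is still on the rail. I'll hold briefly, then hand in.

Emit:
step_arm(moves=[0,0,0,0,0,0,0,0,0,0,0,0,0,0,0,0,0,0,0,0])

```text
t: 13.35
tcp_pos: [0.4595, 0.1267, 0.2359]
tool_rot: [0.629, 0.777, 0.002, 0.003]
force: [8.2, 1.4, -6.8]
finger_gap: 0.131
gripper_force: 58.3
```

```bash
python3 -c "
from station import manip
s=manip.sense();print(s['tcp_pos'],s['force'],s['finger_gap']);print(manip.sign_off())"
```

```text
[0.45948701 0.12670585 0.23592716] [ 8.23250327  1.36288999 -6.77703442] 0.13074282745583948
the job is handed in; nothing more can be done
None
```

I handed the job in at 13.4 s: the clip is parked fully down on the rail and let go, and the gripper is holding the tongue up by the latch post, with the coupler about 7 cm above its seat; sign-off returned no verdict.

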